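# Clear the plot and set the yellow house in the model street

### The job

In the model street on the table, a bare grey house is standing on the plot meant for the yellow house. Put the grey house upright in the blue painting tray, then stand the yellow house in the middle of the freed plot, square to it and with its facade facing the road like its neighbours. Set both houses down gently; do not drop or topple them.

Things in the scene. Friction and masses are not known exactly. Their poses are not given: they have to be found in the camera images.
- grey_house: All-grey unpainted house, bell gable, on the plot at the start: 50 mm wide (y), 60 deep (x), 85 high; flat side walls 60 high, ridge along x; 0.08 to 0.2 kg. Origin: foot of the facade, mid-width; +x out of the facade (house fills x -60..0, y -25..25 mm), z up. Grip across the width.
- yellow_house: Ochre-yellow house, slate roof, stepped gable, on a 3 mm green mat beside the street; a red house (bystander) is about 130 mm from it. 50 mm wide (y), 60 deep (x), 85 high; flat side walls 60 high, ridge along x; 0.08 to 0.2 kg. Origin: foot of the facade, mid-width; +x out of the facade (house fills x -60..0, y -25..25 mm), z up. Grip across the width.
- plot: Free plot: sand-coloured slab 74 x 74 mm with white border line, no rim, top 16 mm above the table. It is any one of three slabs in a row along its y, 115 mm between centres; the other two carry fixed houses of the same size. Origin: centre of the top face; z up, +x to the road (dark, white dashes). A house in the middle facing the road has its facade foot at x = 30 mm.
- tray: Blue open painting tray, fixed, 170 (x) x 160 (y) mm outside, walls 4 mm thick, rim 12 mm high, inner floor 4 mm above the table; left or right of the street, opposite the green mat. Origin: centre of the underside, z up.

How it is judged:
By the outcome, as a careful person would: the job done as asked, in the order asked, and still so for the second after the job is handed in, with the robot touching nothing.
It also fails if it takes over 64 s, if anything falls off the work surface, if the arm or the gripper's body presses on something with over 40 N, if the wrist force passes 120 N, or if a joint passes its speed limit or range.

### The arm

A 7-joint arm with a two-finger parallel gripper is mounted at the origin on the work surface. World frame = base frame: x ahead of the robot, y to its left, z up, the work surface at z = 0. Lengths are in m, angles in rad, forces in N, time in s.
With the tool pointing down it reaches from about 0.375 to 0.925 m from the base axis. Payload 3.1 kg.
Tool frame: the origin (TCP) lies midway between the tips of the shut fingers; the grasp point (between the pads) lies 19 mm behind it; x points along the fingers, z is the direction in which the jaws open and shut, and the axes are right-handed (so a half turn about x gives the same grasp; the last joint's range is limited). The gripper opens to 85 mm and grips with 20 to 120 N. Pads are 22 mm wide; open, the fingers measure 114 mm over their backs; the gripper's body (76 mm by 85 mm) begins 54 mm behind the grasp point. The pads swing forward as they close: fully open they stand 13 mm farther back than shut.
Start: joints at [1.118, 0.383, 0.044, 1.598, -0.018, 1.161, -0.05], TCP at [0.226, -0.61, 0.231] pointing down, gripper open.
Joint ranges: [-2.61, 2.61], [-0.41, 2.15], [-1.48, 1.57], [0, 2.5], [-1.57, 4.71], [0.05, 1.97], [-2.85, 2.85]. Speed limits (rad/s): [2.79, 2.79, 3.14, 3.14, 3.14, 3.14, 3.14].

### API

Orientations are given as [roll, pitch, yaw] about the fixed x, y, z axes, in that order (R = Rz(yaw) Ry(pitch) Rx(roll)).
In Python, from rig import manip, hand, kin, observe, viewer, job gives the robot as it stands. Calls block until the motion is done:
- manip.reach(position, orientation): joint-space move of the TCP to a pose.
- manip.move_linear(position, attitude=None, speed=0.15, contact_N=None): straight line of the TCP; attitude=None keeps the orientation; speed is the mean speed in m/s. With contact_N (N) it stops when the force on the tool has changed by that much, and returns True; else False.
- manip.move_j(angles): joint-space move.
- hand.open_gripper() and hand.close_gripper(strength=None): open the fingers fully, or close them until they stop; strength is the grip in N (None keeps the last).
- manip.hold(seconds).
- kin.solve_ik(position, orientation): joint angles nearest the present ones, or None.
- observe(): the state.
- viewer.capture(name): name is "scene" or "top" or "wrist"; returns (picture, depth): 400x640x3 uint8, blue, green, red; 400x640 float32, m along the optical axis (not along the pixel's ray), 0 where there is no reading.
- viewer.camera_params(name): a dict with "fx", "fy", "cx", "cy" (pixels), "k1" (the pictures are not rectified: a ray, as slopes to the right and down, at radius r is drawn at 1 + k1 r^2 times it, then the intrinsics apply), "camera_from_world" (4x4, takes a point from world to camera coordinates); the wrist camera has in their place "T_tool_cam" (4x4, takes a point from camera to tool coordinates, whose origin is the TCP and whose axes are the tool frame's). Camera axes: x right, y down, z forward; pixel columns grow to the right and rows downward; lengths in m; the calibration is good to about 2 mm. A picture is of the moment at which its call begins: read the wrist's pose just before it. camera_params takes no time and is no camera call.
A pose or a line that the arm cannot do raises manip.Unreachable and nothing moves.
- job.job_done(): hands the job in, once; it reports no verdict.
The state is a dict: "t": time; "q": joint angles; "qvel": joint speeds; "joint_efforts": joint torques, N m; "eef_pos": TCP position; "tool_rot": TCP orientation; "ft_force": force on the tool from outside, world axes, zero at the start; "moment": the same for the moment, N m; "finger_gap": opening from 0.0 (shut) to 1.0 (fully open).
Only numpy, scipy, OpenCV 4.12 (cv2) and the standard library are available. Lean on these libraries where they do the work, as an engineer would, in place of code of your own. Each camera call takes 0.05 s, during which the arm holds its last target.

## Working session

There is one attempt and no reset: what is moved stays moved. The work goes in short steps, each a Python script; the robot and the scene stay as the last script left them, time stands still between calls to the robot, and variables do not carry over. Pictures are saved under pics/ and viewed, and the job is handed in when it is done.

```bash
ls; mkdir -p pics
python3 - <<'E'
from rig import viewer, observe
import cv2,numpy as np
s=observe();print(s)
for n in("scene","top","wrist"):
    im,d=viewer.capture(n);cv2.imwrite(f"pics/{n}0.png",im);np.save(f"pics/{n}0.npy",d)
    print(n,viewer.camera_params(n))
E
```

```text
pics
{'t': 0.0, 'q': array([ 1.11822836,  0.38382463,  0.04383008,  1.59957666, -0.01791143,
        1.16124065, -0.0499058 ]), 'qvel': array([-0.00153548, -0.00103256, -0.00095155,  0.00040974, -0.00058373,
       -0.00056807,  0.0014039 ]), 'joint_efforts': array([ 2.06949544e-04, -4.33471227e+01,  1.02459077e+00, -2.49516892e+01,
        1.06049734e-02,  1.13804635e-02,  1.68706794e-05]), 'eef_pos': array([ 0.22545957, -0.60862636,  0.22989259]), 'tool_rot': array([-3.09260967,  1.56813942,  1.97462022]), 'ft_force': array([0.2149161 , 0.03409821, 0.16442354]), 'moment': array([ 0.00033925, -0.02417417, -0.00235545]), 'finger_gap': 1.0021886806964333}
scene {'fx': 502.2636321671039, 'fy': 502.2636321671039, 'cx': 319.9195203296616, 'cy': 200.3202017192603, 'k1': -0.08959918013145807, 'camera_from_world': array([[-0.22586944,  0.97415522, -0.00214672,  0.12228136],
       [ 0.72606907,  0.16687773, -0.66706486, -0.39196897],
       [-0.64946647, -0.15222823, -0.74499655,  1.51512731],
       [ 0.        ,  0.        ,  0.        ,  1.        ]])}
top {'fx': 508.89270931707244, 'fy'
[... 160 characters left out ...]
0072955 ,  0.0186814 ],
       [-0.99873736, -0.00376759, -0.05009473,  0.54224998],
       [ 0.05006549,  0.00749359, -0.99871782,  1.25934588],
       [ 0.        ,  0.        ,  0.        ,  1.        ]])}
wrist {'fx': 310.9927111537405, 'fy': 310.9927111537405, 'cx': 316.5321673053691, 'cy': 201.12191336554926, 'k1': -0.03430568422434149, 'T_tool_cam': array([[ 7.72336108e-04, -3.10017020e-01,  9.50730693e-01,
        -1.43301898e-01],
       [-6.05400562e-04, -9.50730947e-01, -3.10016611e-01,
         7.90285489e-02],
       [ 9.99999518e-01, -3.36135873e-04, -9.21968318e-04,
         1.16476545e-06],
       [ 0.00000000e+00,  0.00000000e+00,  0.00000000e+00,
         1.00000000e+00]])}
```

View pics/top0.png

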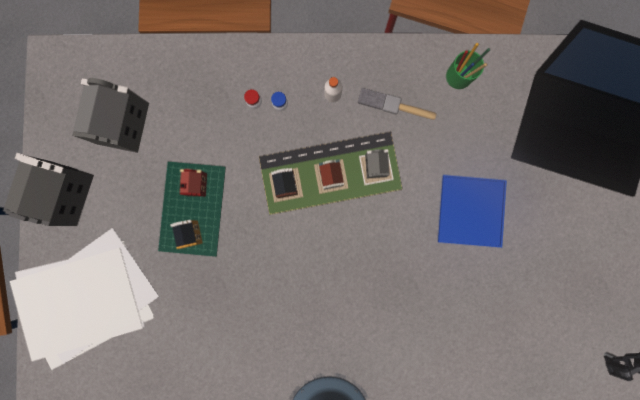

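View pics/scene0.png

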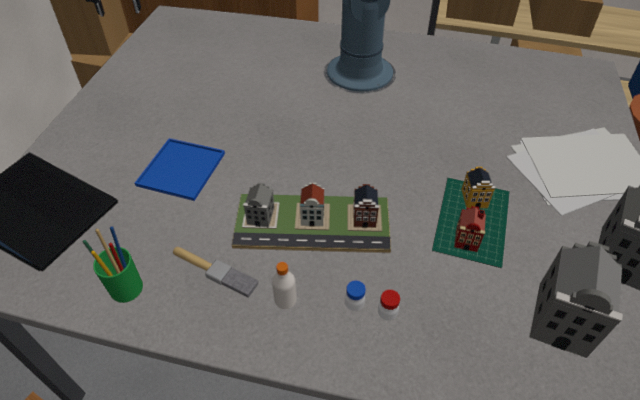

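View pics/wrist0.png

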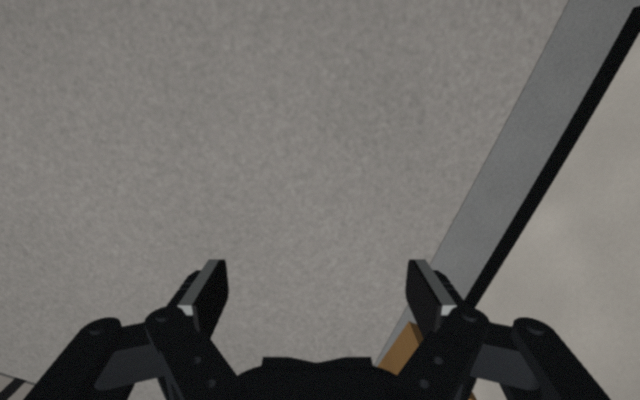

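The top view shows the grey house on the right-hand plot at (377,164), the tray at (472,211), and the mat with the yellow house at (186,234) and the red house at (193,183). The road lies on the far side (up in the image, +x). I'll zoom in and set up ray-casting helpers.

```bash
cat > h.py <<'E'
import numpy as np, cv2
from scipy.spatial.transform import Rotation as R
from rig import viewer
def cam(n, st=None):
    p=viewer.camera_params(n)
    K=np.array([[p['fx'],0,p['cx']],[0,p['fy'],p['cy']],[0,0,1]]);D=np.array([p['k1'],0,0,0.])
    if 'camera_from_world' in p: T=np.linalg.inv(p['camera_from_world'])
    else:
        W=np.eye(4);W[:3,:3]=R.from_euler('xyz',st['tool_rot']).as_matrix();W[:3,3]=st['eef_pos'];T=W@p['T_tool_cam']
    return K,D,T
def slopes(px,c):
    return cv2.undistortPoints(np.asarray(px,float).reshape(-1,1,2),c[0],c[1]).reshape(-1,2)
def plane(px,z,c):
    s=slopes(px,c);d=np.c_[s,np.ones(len(s))]@c[2][:3,:3].T;o=c[2][:3,3]
    return o+d*((z-o[2])/d[:,2])[:,None]
def cloud(d,c):
    v,u=np.mgrid[:d.shape[0],:d.shape[1]]
    s=slopes(np.c_[u.ravel(),v.ravel()],c);P=np.c_[s,np.ones(len(s))]*d.reshape(-1,1)
    return (P@c[2][:3,:3].T+c[2][:3,3]).reshape(*d.shape,3)
def proj(P,c):
    Ti=np.linalg.inv(c[2]);return cv2.projectPoints(np.asarray(P,float).reshape(-1,1,3),cv2.Rodrigues(Ti[:3,:3])[0],Ti[:3,3],c[0],c[1])[0].reshape(-1,2)
def rect(px,z,c):
    "min-area rect of pixel contour cast onto plane z -> centre, sides, angle"
    P=plane(px,z,c)[:,:2];(cx,cy),(a,b),t=cv2.minAreaRect((P*1000).astype(np.float32))
    return np.array([cx,cy])/1000,(a,b),t
E
python3 - <<'E'
from h import *
im=cv2.imread('pics/top0.png');sc=cv2.imread('pics/scene0.png')
def z(i,x,y,w,h,k):return cv2.resize(i[y:y+h,x:x+w],None,fx=k,fy=k,interpolation=cv2.INTER_CUBIC)
cv2.imwrite('pics/z1.png',z(im,255,125,155,95,5))
cv2.imwrite('pics/z2.png',z(im,150,155,90,110,5))
cv2.imwrite('pics/z3.png',z(sc,220,160,300,120,2.6))
c=cam('top');d=np.load('pics/top0.npy');C=cloud(d,c)
for n,(u,v) in dict(table=(330,260),tray=(472,211),mat=(190,210),grass=(310,200),plot=(362,180),grey=(377,160),yel=(186,234),red=(193,178)).items(): print(n,C[v,u].round(4))
E
```

```text
table [ 0.3892 -0.0012 -0.0022]
tray [ 0.5138 -0.3593  0.0024]
mat [ 0.5136  0.3546 -0.0006]
grass [0.5397 0.0496 0.0104]
plot [ 0.5904 -0.0808  0.0106]
grey [ 0.6309 -0.1104  0.0904]
yel [0.4542 0.3436 0.0734]
red [0.5883 0.3286 0.0748]
```

View pics/z1.png

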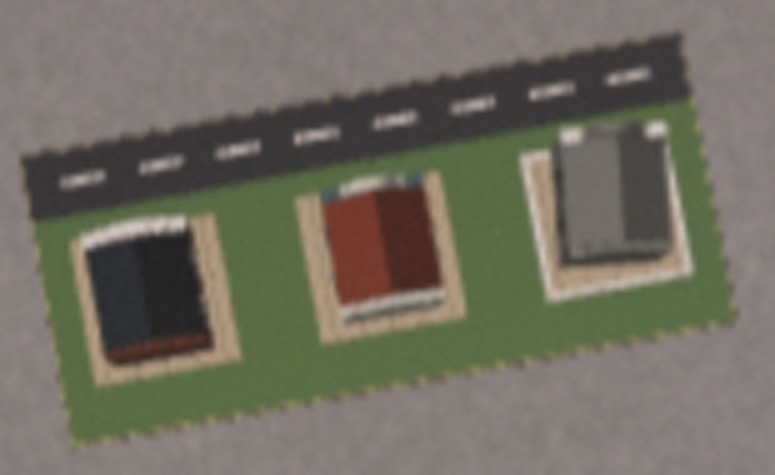

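View pics/z2.png

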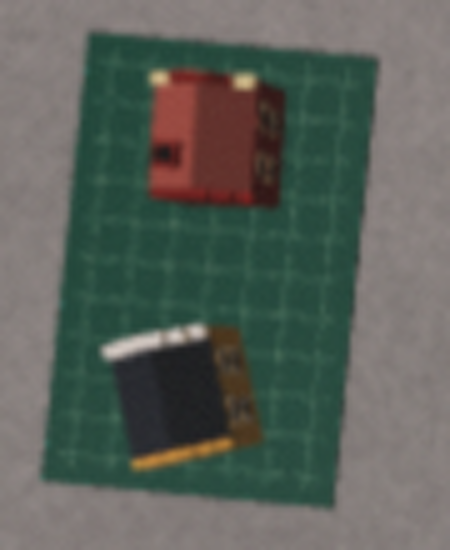

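View pics/z3.png

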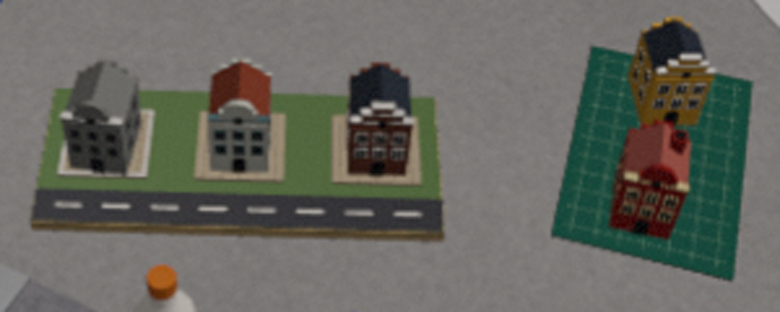

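The grey house stands off-centre on its white-bordered plot, with its facade towards the road (+x). The yellow house's white-coped facade also faces roughly +x. I'll take rough poses from the top depth.

Run:
```python
from h import *
from rig import kin
c=cam('top');im=cv2.imread('pics/top0.png');d=np.load('pics/top0.npy');C=cloud(d,c)
V,U=np.mgrid[:400,:640]
def r(mask):
    P=C[mask][:,:2]*1000;P=P.astype(np.float32);q=cv2.minAreaRect(P);b=cv2.boxPoints(q)
    e=[b[1]-b[0],b[2]-b[1]]
    a=[round(np.degrees(np.arctan2(*x[::-1])),1) for x in e];return np.round(q[0],1),np.round([np.linalg.norm(x) for x in e],1),a,mask.sum()
z=C[...,2]
for n,(u,v),zb in(("grey",(377,164),.011),("yel",(183,236),0),("red",(193,183),0),("h2",(331,176),.011),("h3",(285,184),.011)):
    m=(abs(U-u)<25)&(abs(V-v)<25)&(z>zb+.052)&(d>0); print(n,r(m), z[m].max())
hsv=cv2.cvtColor(im,cv2.COLOR_BGR2HSV)
m=(hsv[...,0]>105)&(hsv[...,0]<125)&(hsv[...,1]>150)&(U>430)&(U<515)&(V>165)&(V<255)&(d>0)
print("tray",r(m),np.percentile(z[m],[5,50,95]))
# street slab
m=(abs(U-330)<90)&(abs(V-170)<60)&(z>.006)&(z<.02)&(d>0)
m=cv2.morphologyEx(m.astype(np.uint8),cv2.MORPH_OPEN,np.ones((3,3)))>0
print("street",r(m))
```

```text
grey (array([ 624.7, -113.9]), array([50.6, 60.1], dtype=float32), [np.float32(-86.7), np.float32(3.3)], np.int64(546)) 0.10527213798124913
yel (array([455.2, 351.2]), array([49.4, 61.3], dtype=float32), [np.float32(-76.5), np.float32(13.5)], np.int64(540)) 0.09100847734971795
red (array([579.5, 339.1]), array([58.6, 53.6], dtype=float32), [np.float32(-1.1), np.float32(88.9)], np.int64(539)) 0.0924524037872132
h2 (array([600.7,  -2.1]), array([50.4, 60.6], dtype=float32), [np.float32(-79.6), np.float32(10.4)], np.int64(553)) 0.10480358445309701
h3 (array([579.3, 110.7]), array([50.6, 61.1], dtype=float32), [np.float32(-78.8), np.float32(11.2)], np.int64(561)) 0.107788752013112
tray (array([ 513.9, -356.9]), array([165.7, 159.5], dtype=float32), [np.float32(-4.6), np.float32(85.4)], np.int64(3985)) [6.03890296e-05 4.39639003e-03 1.08326450e-02]
street (array([620.6, -37.5]), array([430. , 180.1], dtype=float32), [np.float32(-73.0), np.float32(17.0)], np.int64(5875))
```

Run:
```python
from h import *
from rig import kin
pi=np.pi
for n,p,t in(("grey",(.625,-.114),3.3),("yel",(.455,.351),13.5),("plot",(.618,-.113),10.8),("tray",(.514,-.357),-4.6)):
  for s in(-1,1):
    for z in(.2,.03):
      q=kin.solve_ik([*p,z],[0,pi/2,np.radians(t)+s*pi/2]); print(n,s,z,None if q is None else q.round(2))
```

```text
grey -1 0.2 [ 0.37  0.4  -0.32  1.65  0.14  1.11 -1.5 ]
grey -1 0.03 [ 0.31  0.6  -0.25  1.75  0.19  0.81 -1.54]
grey 1 0.2 [ 0.6   0.46 -0.63  1.64  0.29  1.14  1.53]
grey 1 0.03 [ 0.55  0.67 -0.56  1.74  0.44  0.87  1.42]
yel -1 0.2 [ 0.12  0.48 -1.06  1.78  0.46  1.16 -2.42]
yel -1 0.03 [-0.03  0.69 -0.87  1.88  0.67  0.9  -2.57]
yel 1 0.2 [ 0.1   0.47 -1.03  1.78  0.44  1.15  0.74]
yel 1 0.03 [-0.05  0.68 -0.85  1.88  0.66  0.89  0.58]
plot -1 0.2 [ 0.38  0.39 -0.33  1.67  0.14  1.1  -1.37]
plot -1 0.03 [ 0.36  0.6  -0.31  1.76  0.24  0.81 -1.45]
plot 1 0.2 [ 0.63  0.45 -0.66  1.66  0.3   1.14  1.65]
plot 1 0.03 [ 0.56  0.66 -0.57  1.75  0.45  0.86  1.54]
tray -1 0.2 [ 0.59  0.37 -0.06  1.69  0.03  1.09 -1.13]
tray -1 0.03 [ 0.57  0.58 -0.04  1.78  0.03  0.78 -1.13]
tray 1 0.2 [ 0.96  0.42 -0.53  1.67  0.23  1.12  1.86]
tray 1 0.03 [ 0.93  0.63 -0.49  1.76  0.39  0.84  1.74]
```

```bash
cat >> h.py <<'E'
def wshot(name):
    from rig import observe
    st=observe();im,d=viewer.capture('wrist');cv2.imwrite(f'pics/{name}.png',im);np.savez(f'pics/{name}.npz',d=d,eef_pos=st['eef_pos'],tool_rot=st['tool_rot'])
    print('t',round(st['t'],2),st['eef_pos'].round(4),st['tool_rot'].round(3),round(st['finger_gap'],3));return im,d,cam('wrist',st)
def wload(name):
    f=np.load(f'pics/{name}.npz');return cv2.imread(f'pics/{name}.png'),f['d'],cam('wrist',f)
def down(t,s):return [0,np.pi/2,np.radians(t)+s*np.pi/2]
E
python3 - <<'E'
from h import *
from rig import manip
manip.reach([.625,-.114,.21],down(3.3,-1))
wshot('w1')
E
```

```text
t 2.42 [ 0.6247 -0.116   0.21  ] [-0.285  1.57  -1.801] 0.997
```

View pics/w1.png

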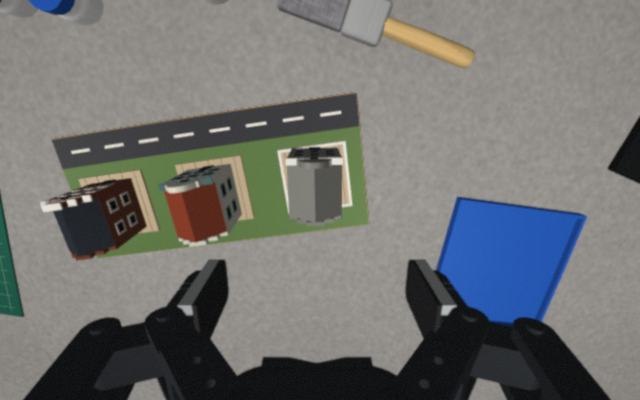

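The wrist view shows the grey house at about (315,185), with the white-bordered plot around it, the tray on the right and clear finger lanes. I'll refine using the wrist depth.

```bash
cat >> h.py <<'E'
def house(C,d,ctr,zb,lo=.050,rad=.05):
    m=(np.hypot(C[...,0]-ctr[0],C[...,1]-ctr[1])<rad)&(C[...,2]>zb+lo)&(C[...,2]<zb+.1)&(d>0)
    m=cv2.morphologyEx(m.astype(np.uint8),cv2.MORPH_OPEN,np.ones((2,2)))>0
    P=C[m];q=cv2.minAreaRect((P[:,:2]*1000).astype(np.float32));b=cv2.boxPoints(q);e=[b[1]-b[0],b[2]-b[1]]
    L=max(e,key=np.linalg.norm);a=np.degrees(np.arctan2(L[1],L[0]));a=(a+90)%180-90
    return np.round(q[0],1),np.round(q[1],1),round(float(a),2),int(m.sum()),P[:,2].max().round(4)
def planefit(C,d,poly):
    m=np.zeros(d.shape,np.uint8);cv2.fillPoly(m,[np.array(poly)],1);return np.median(C[(m>0)&(d>0)][:,2])
E
python3 - <<'E'
from h import *
im,d,c=wload('w1');C=cloud(d,c)
for n,p in(("grey",(.625,-.114)),("h2",(.601,-.002)),("h3",(.579,.111))):print(n,house(C,d,p,.016),house(C,d,p,.016,.056))
print('z grass',planefit(C,d,[(255,170),(275,165),(270,200),(260,205)]),'table',planefit(C,d,[(260,20),(270,70),(200,60),(200,20)]),planefit(C,d,[(380,120),(400,120),(400,200),(380,200)]),'tray',planefit(C,d,[(480,230),(550,230),(540,280),(470,280)]))
# plot white border: visible corners via white mask
hsv=cv2.cvtColor(im,cv2.COLOR_BGR2HSV)
U=np.mgrid[:400,:640]
m=((hsv[...,1]<40)&(hsv[...,2]>150)&(abs(C[...,2]-.014)<.008)&(np.hypot(C[...,0]-.62,C[...,1]+.113)<.07)).astype(np.uint8)
ys,xs=np.nonzero(m);print(len(xs))
P=plane(np.c_[xs,ys],.016,c)[:,:2]*1000;q=cv2.minAreaRect(P.astype(np.float32));print('plot',q)
m2=(hsv[...,0]>105)&(hsv[...,0]<125)&(hsv[...,1]>150)&(d>0)&(np.hypot(C[...,0]-.514,C[...,1]+.357)<.14)
q=cv2.minAreaRect((C[m2][:,:2]*1000).astype(np.float32));print('tray',q)
v=cv2.resize(im[120:240,30:390],None,fx=2.2,fy=2.2,interpolation=cv2.INTER_CUBIC);cv2.imwrite('pics/w1z.png',v)
E
```

```text
grey (array([ 631.9, -118.5]), array([ 60.7, 143.5]), -0.16, 3672, np.float64(0.3532)) (array([ 631.9, -118.5]), array([ 60.7, 143.5]), -0.16, 3588, np.float64(0.3532))
h2 (array([609.9, -38.9]), array([ 89.5, 221.4]), -59.08, 3632, np.float64(0.3532)) (array([609.9, -38.9]), array([ 89.5, 221.4]), -59.08, 3396, np.float64(0.3532))
h3 (array([606.6,  45.2]), array([ 80.7, 368.6]), -60.91, 3598, np.float64(0.3532)) (array([606.6,  45.2]), array([ 80.7, 368.6]), -60.91, 3254, np.float64(0.3532))
z grass 0.013404308763324213 table 0.0007557154470926863 0.0007353160444749651 tray 0.0045397019270106975
598
plot ((635.772216796875, -112.15776062011719), (106.13744354248047, 74.66353607177734), 10.79262638092041)
tray ((514.916259765625, -357.53759765625), (161.98533630371094, 168.0735626220703), 85.44493865966797)
```

View pics/w1z.png

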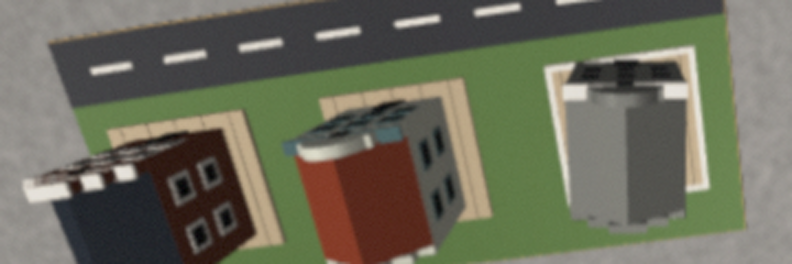

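```bash
sed -i 's/np.ones((2,2))/np.ones((3,3))/' h.py
python3 - <<'E'
from h import *
im,d,c=wload('w1');C=cloud(d,c)
for n,p in(("grey",(.625,-.114)),("h2",(.601,-.002)),("h3",(.579,.111))):print(n,house(C,d,p,.016),house(C,d,p,.016,.04))
hsv=cv2.cvtColor(im,cv2.COLOR_BGR2HSV)
m=((hsv[...,1]<45)&(hsv[...,2]>140)&(C[...,2]<.025)).astype(np.uint8)
n,l,s,ce=cv2.connectedComponentsWithStats(m)
for i in range(1,n):
    if 100<s[i,4]<3000 and 270<ce[i][0]<360 and 130<ce[i][1]<215:
        ys,xs=np.nonzero(l==i);P=plane(np.c_[xs,ys],.016,c)[:,:2]*1000;print(s[i],cv2.minAreaRect(P.astype(np.float32)))
# dashes direction
D=[]
for i in range(1,n):
    if 20<s[i,4]<200 and ce[i][1]<160 and 60<ce[i][0]<350:D.append(ce[i])
P=plane(D,.013,c)[:,:2]; v=cv2.fitLine(P.astype(np.float32),cv2.DIST_L2,0,.01,.01).ravel();print(len(D),np.degrees(np.arctan2(v[1],v[0])))
E
```

```text
grey (array([ 625., -114.]), array([61.4, 49.9]), 4.1, 3666, np.float64(0.1032)) (array([ 625.1, -113.9]), array([61.5, 49.9]), 4.1, 3748, np.float64(0.1032))
h2 (array([599.1,  -2.1]), array([61., 51.]), 11.14, 3632, np.float64(0.1034)) (array([599.2,  -2.2]), array([61. , 51.4]), 11.14, 3903, np.float64(0.1034))
h3 (array([577.2, 110.3]), array([61.7, 52.4]), 10.55, 3583, np.float64(0.1042)) (array([577.3, 110.1]), array([61.7, 52.9]), 10.55, 4027, np.float64(0.1042))
[301 141  52  66 361] ((622.8421630859375, -128.283447265625), (75.21023559570312, 48.044124603271484), 11.086289405822754)
[277 148  14  65 226] ((615.6115112304688, -78.71330261230469), (14.056777000427246, 73.78394317626953), 89.76766204833984)
8 -79.04693
```

Grey house: centre (0.625, -0.114), heading 4°, and both cameras agree. Grasping it now.

Run:
```python
from h import *
from rig import manip,hand,observe
a=down(4,-1)
manip.reach([.625,-.114,.17],a)
manip.move_linear([.625,-.114,.06],a,speed=.12)
print(observe()['eef_pos'])
print(manip.move_linear([.625,-.114,.036],a,speed=.05,contact_N=8))
s=observe();print(s['t'],s['eef_pos'],s['ft_force'])
hand.close_gripper(40)
s=observe();print(s['t'],s['eef_pos'],s['ft_force'],s['finger_gap'])
im,d=viewer.capture('wrist');cv2.imwrite('pics/w2.png',im)
```

```text
[ 0.62602538 -0.11405917  0.06106718]
False
4.4583 [ 0.62483417 -0.1139389   0.03562482] [ 0.9696692  -0.24044844 -0.49549212]
4.8833 [ 0.62559802 -0.11413923  0.03653648] [ 0.39141803 -0.68992434  0.0416782 ] 0.580506223065136
```

View pics/w2.png

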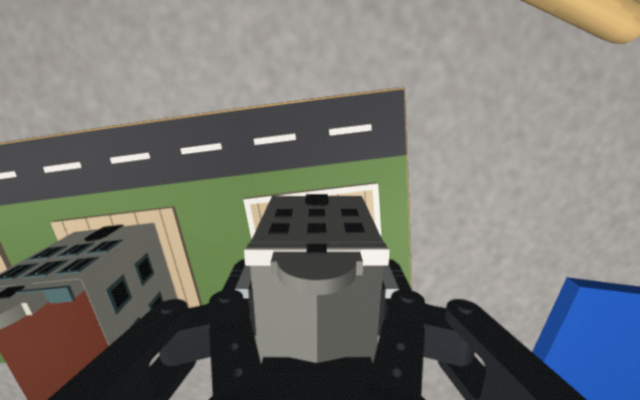

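The grey house is gripped squarely between the pads, with its roof at (315,300). The gap of 0.58 × 85 ≈ 49 mm matches its width. Next I lift it and take it to the tray.

Run:
```python
from h import *
from rig import manip,hand,observe
manip.move_linear([.625,-.114,.13],None,speed=.1)
s=observe();print(s['t'],s['ft_force'],s['finger_gap'])
b=down(-4.6,-1)
manip.reach([.514,-.357,.13],b)
manip.move_linear([.514,-.357,.036],b,speed=.1)
manip.hold(.2)
s=observe();print(s['t'],s['eef_pos'],s['ft_force'],s['finger_gap'])
print(manip.move_linear([.514,-.357,.0225],b,speed=.02,contact_N=4))
s=observe();print(s['t'],s['eef_pos'],s['ft_force'],s['finger_gap'])
im,d=viewer.capture('scene');cv2.imwrite('pics/s3.png',cv2.resize(im[100:260,80:400],None,fx=2.4,fy=2.4))
```

```text
6.025 [ 1.24468161 -0.08988039 -1.13263007] 0.5807448393069707
8.3583 [ 0.5146088  -0.35739901  0.03690418] [-0.12841696 -0.81584069 -2.01368448] 0.5789181498673985
True
8.925 [ 0.51389204 -0.35696267  0.02449301] [0.54047927 0.63713054 4.78992361] 0.5835259137197206
```

View pics/s3.png

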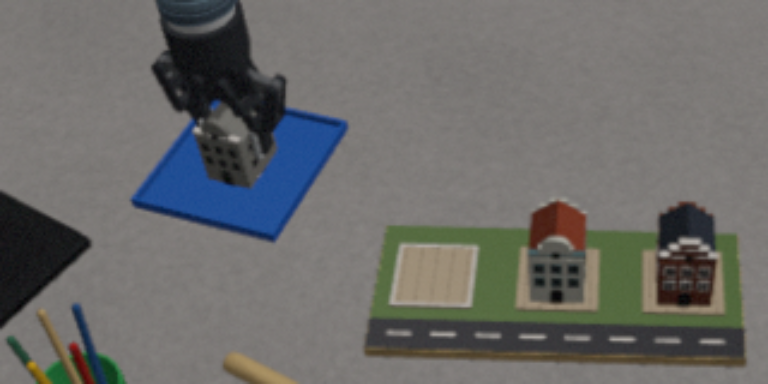

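The grey house stands upright on the tray floor, with contact at the expected height. The plot is now clear at (435,275) in this crop. I release, back off, and view the plot from above.

Run:
```python
from h import *
from rig import manip,hand,observe
hand.open_gripper()
manip.move_linear([.514,-.357,.15],None,speed=.12)
manip.reach([.615,-.113,.15],down(11,-1))
manip.hold(.2)
wshot('w4')
im,d=viewer.capture('top');cv2.imwrite('pics/t4.png',im);np.save('pics/t4.npy',d)
```

```text
t 11.87 [ 0.6144 -0.1163  0.1498] [-0.562  1.569 -1.946] 1.0
```

View pics/w4.png

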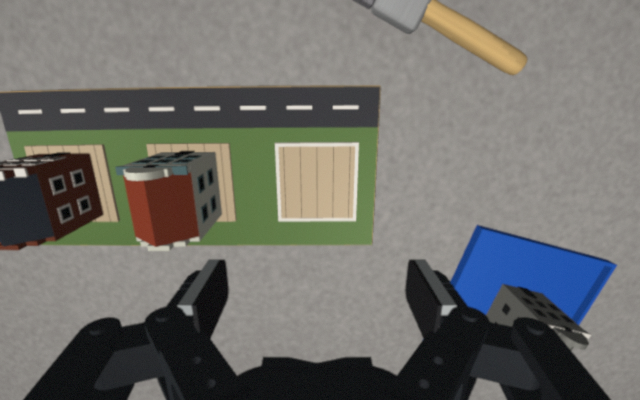

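View pics/t4.png

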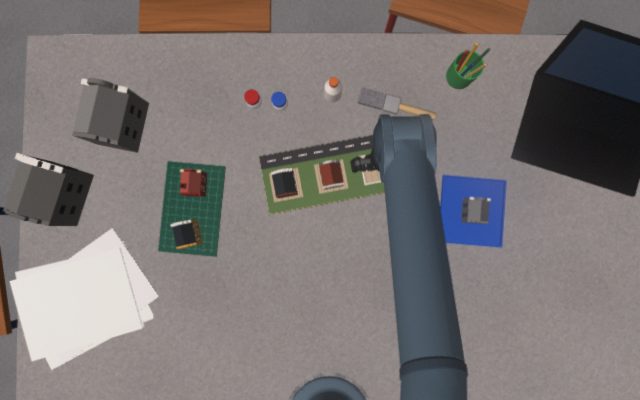

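Run:
```python
from h import *
im=cv2.imread('pics/t4.png');a=cv2.resize(im[165:255,430:520],None,fx=5,fy=5,interpolation=cv2.INTER_CUBIC)
w,d,c=wload('w4');C=cloud(d,c)
b=cv2.resize(w[220:370,430:630],None,fx=1.7,fy=3,interpolation=cv2.INTER_CUBIC);b=cv2.resize(b,(340,450))
cv2.imwrite('pics/z4.png',np.hstack([a,b]))
ct=cam('top');dt=np.load('pics/t4.npy');Ct=cloud(dt,ct)
print('grey in tray',house(Ct,dt,(.514,-.357),.004))
hsv=cv2.cvtColor(w,cv2.COLOR_BGR2HSV)
m=((hsv[...,1]<45)&(hsv[...,2]>140)).astype(np.uint8);n,l,s,ce=cv2.connectedComponentsWithStats(m)
i=l[180,277] or l[180,278] or l[180,276]; 
cand=[j for j in range(1,n) if 260<s[j,0]<290 and 60<s[j,2]<100];print(s[cand])
cs,_=cv2.findContours((l==cand[0]).astype(np.uint8),cv2.RETR_EXTERNAL,cv2.CHAIN_APPROX_NONE)
k=max(cs,key=cv2.contourArea).reshape(-1,2)
P=plane(k,.016,c)[:,:2]*1000;q=cv2.minAreaRect(P.astype(np.float32));print('plot white outer',q)
g=cv2.inRange(hsv,(35,60,30),(75,255,255));
print('slab depth z',planefit(C,d,[(285,150),(350,150),(350,215),(285,215)]))
for nn,p in(("h2",(.601,-.002)),("h3",(.579,.111))):print(nn,house(C,d,p,.016))
```

```text
grey in tray (array([ 515.4, -355.6]), array([52.8, 60.4]), -5.32, 563, np.float64(0.0922))
[[ 275  142   84   80 1203]]
plot white outer ((620.2694702148438, -115.21516418457031), (75.14921569824219, 74.80708312988281), 10.868790626525879)
slab depth z 0.016790218200685547
h2 (array([599.2,  -2.4]), array([61.6, 51.9]), 10.9, 6113, np.float64(0.1031))
h3 (array([578.4, 103.9]), array([61.8, 40.3]), 10.52, 4709, np.float64(0.0958))
```

View pics/z4.png

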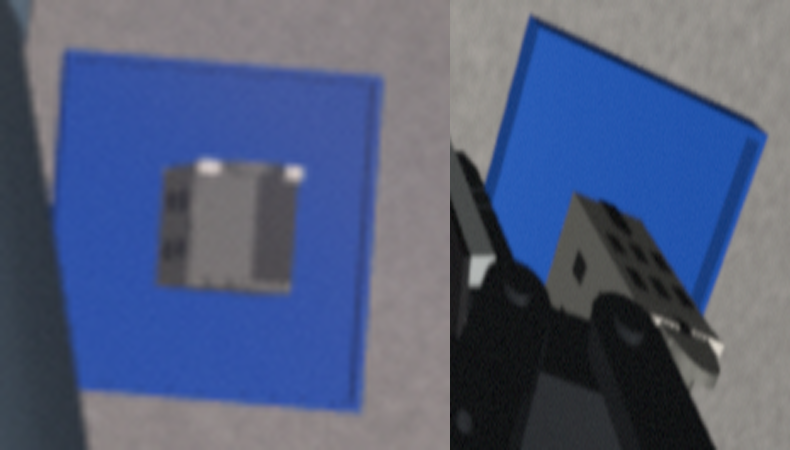

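The grey house stands upright in the tray with 50 mm or more of floor around it. The plot centre is (0.620, -0.115) at 10.9°. The neighbouring house plus the 115 mm spacing predicts (0.621, -0.115). Now the yellow house.

Run:
```python
from h import *
from rig import manip,kin,observe
a=down(13.5,-1)
for z in(.17,.023):
    q=kin.solve_ik([.455,.351,z],a);print(q.round(2))
manip.move_linear([.615,-.113,.2],None,speed=.15)
manip.reach([.455,.351,.16],a);manip.hold(.2)
im,d,c=wshot('w5');C=cloud(d,c);print(observe()['q'].round(2))
print(house(C,d,(.455,.351),.003),house(C,d,(.455,.351),.003,.04))
```

```text
[-0.19  0.38 -0.65  1.81  0.26  1.03 -2.27]
[-0.27  0.58 -0.56  1.89  0.42  0.79 -2.39]
t 14.44 [0.456 0.35  0.16 ] [ 0.717  1.57  -0.621] 1.003
[-0.16  0.4  -0.68  1.82  0.29  1.02 -2.3 ]
(array([453. , 351.7]), array([61.5, 50.1]), 13.26, 4748, np.float64(0.0914)) (array([453. , 351.7]), array([61.5, 50.1]), 13.26, 4851, np.float64(0.0914))
```

View pics/w5.png

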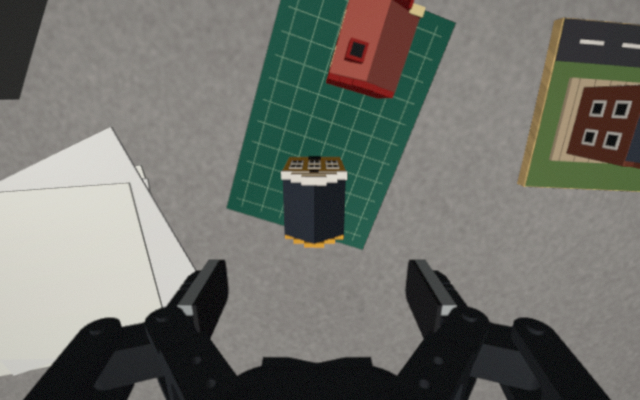

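The yellow house is centred under the tool at (315,205) in the image, facade at the top (+x side). Its centre is (0.453, 0.3517) at 13.3°, and the finger lanes are clear.

Run:
```python
from h import *
from rig import manip,hand,observe
a=down(13.3,-1);p=[.453,.3517]
manip.move_linear([*p,.06],a,speed=.12)
print(manip.move_linear([*p,.023],a,speed=.05,contact_N=8))
s=observe();print(s['t'],s['eef_pos'],s['ft_force'])
hand.close_gripper(40)
s=observe();print(s['t'],s['eef_pos'],s['ft_force'],s['finger_gap'])
manip.move_linear([*p,.25],None,speed=.12);manip.hold(.2)
s=observe();print(s['t'],s['eef_pos'],s['ft_force'],s['finger_gap'])
wshot('w6')
```

```text
False
16.3667 [0.45311102 0.35193433 0.02312753] [ 0.06041472 -0.4903693  -0.10520521]
16.7917 [0.45345944 0.35193924 0.02346743] [ 0.67434032 -0.41049619  1.72529565] 0.5835184234054313
19.0333 [0.4528256  0.35158787 0.24957297] [-0.24045431 -0.08253543 -1.12164028] 0.5779946875720288
t 19.03 [0.4528 0.3516 0.2496] [-1.372  1.57  -2.711] 0.578
```

View pics/w6.png

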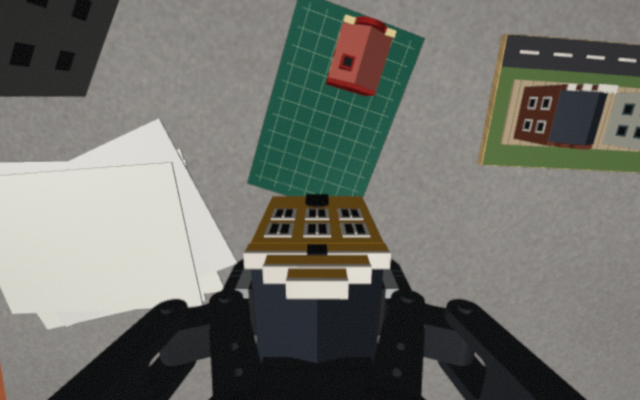

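The house is held squarely, with the facade foot at row ≈196 spanning columns 273–363. I'll check its pose in the hand before placing.

Run:
```python
from h import *
im,d,c=wload('w6');f=np.load('pics/w6.npz')
hsv=cv2.cvtColor(im,cv2.COLOR_BGR2HSV)
m=cv2.inRange(hsv,(8,120,40),(30,255,200));e=[]
for u in list(range(278,300,2))+list(range(334,358,2)):
    v=np.nonzero(m[180:215,u])[0]
    if len(v):e.append((u,180+v[0]-.5))
print(e[0],e[-1])
P=plane(e,f['eef_pos'][2]-.020,c)
W=R.from_euler('xyz',f['tool_rot']).as_matrix()
T=(P-f['eef_pos'])@W*1000
k=np.polyfit(T[:,2],T[:,1],1);print('tool y of facade foot',np.median(T[:,1]),'skew deg',np.degrees(np.arctan(k[0])))
row=m[198];x=np.nonzero(row[250:390])[0]+250;Q=plane([(x[0],198),(x[-1],198)],f['eef_pos'][2]-.020,c);print('z ext',((Q-f['eef_pos'])@W*1000).round(1))
```

```text
(278, np.float64(196.5)) (356, np.float64(196.5))
tool y of facade foot 28.44056847110264 skew deg -0.02312993811308353
z ext [[ 20.   27.6 -24.6]
 [ 20.   27.6  24.4]]
```

Run:
```python
from h import *
from rig import manip,hand,observe
a=down(10.9,-1);p=[.6211,-.1151]
manip.move_linear([*p,.25],a,speed=.15)
manip.move_linear([*p,.075],a,speed=.1)
manip.move_linear([*p,.046],a,speed=.05);manip.hold(.3)
s=observe();print(s['t'],s['eef_pos'],s['ft_force'],s['finger_gap'])
wshot('w7')
print(manip.move_linear([*p,.0345],a,speed=.02,contact_N=4))
s=observe();print(s['t'],s['eef_pos'],s['tool_rot'],s['ft_force'],s['finger_gap'])
wshot('w8')
```

```text
25.475 [ 0.6213773  -0.11514962  0.04638336] [-0.01627936  0.05990887 -1.71940578] 0.5804276122823487
t 25.48 [ 0.6214 -0.1151  0.0464] [ 1.196  1.57  -0.185] 0.58
True
26.0167 [ 0.62119646 -0.11508953  0.03649102] [-1.52344213  1.57070063 -2.90401101] [-0.41708552 -0.50456635  3.59497337] 0.5804545223929202
t 26.02 [ 0.6212 -0.1151  0.0365] [-1.523  1.571 -2.904] 0.58
```

View pics/w8.png

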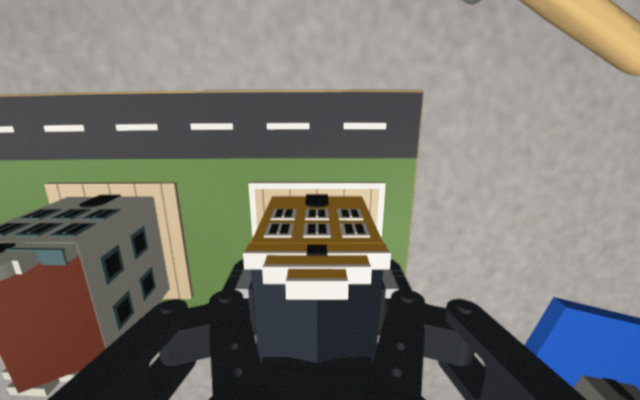

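The house touches the slab, facade to the road. The plot's front border is at row 184 and the facade foot at row ≈196. I'll measure the margins in this view before letting go.

Run:
```python
from h import *
im,d,c=wload('w8')
t=np.radians(10.9);hx=np.array([np.cos(t),np.sin(t)]);hy=np.array([-np.sin(t),np.cos(t)])
hsv=cv2.cvtColor(im,cv2.COLOR_BGR2HSV)
o=cv2.inRange(hsv,(8,120,40),(30,255,200));g=cv2.inRange(hsv,(35,60,30),(75,255,255))
def loc(px):P=plane(px,.016,c)[:,:2];return np.c_[P@hx,P@hy]*1000
cols=[u for u in range(275,360,3) if not 300<u<332]
foot=loc([(u,188+np.nonzero(o[188:215,u])[0][0]-.5) for u in cols])
edge=loc([(u,170+np.nonzero(g[170:190,u]==0)[0][0]-.5) for u in cols])
print('front margin mm',np.median(edge[:,0])-np.median(foot[:,0]),'angles',[np.degrees(np.arctan(np.polyfit(q[:,1],q[:,0],1)[0])).round(2) for q in(foot,edge)])
for r in(197,199,201):
    x=np.nonzero(o[r,250:390])[0]+250; L=np.nonzero(g[r,:300])[0].max()+.5; Rr=np.nonzero(g[r,330:])[0].min()+330-.5
    q=loc([(L,r),(x[0]-.5,r),(x[-1]+.5,r),(Rr,r)])[:,1];print(r,'side margins',(q[0]-q[1]).round(1),(q[2]-q[3]).round(1))
```

```text
front margin mm 8.525362828844095 angles [np.float64(0.02), np.float64(0.02)]
197 side margins 12.7 12.7
199 side margins 12.2 12.2
201 side margins 11.7 11.7
```

The house is square (0.0°) and centred sideways (12.2/12.2 mm). The front margin is 8.5 mm where 7 is ideal, so I'll lift it slightly, shift it 1.2 mm forward, and set it down again.

Run:
```python
from h import *
from rig import manip,hand,observe
a=down(10.9,-1);p=np.array([.6211,-.1151])+.0012*np.array([np.cos(.19),np.sin(.19)])
manip.move_linear([.6211,-.1151,.042],a,speed=.03)
manip.move_linear([*p,.042],a,speed=.02);manip.hold(.2)
print(manip.move_linear([*p,.0345],a,speed=.02,contact_N=4))
s=observe();print(s['t'],s['eef_pos'],s['ft_force'],s['finger_gap'])
hand.open_gripper()
manip.move_linear([*p,.17],None,speed=.1)
manip.hold(.2);im,d,c=wshot('w9');C=cloud(d,c)
print(house(C,d,p,.016),house(C,d,(.5992,-.0024),.016))
# retreat towards the robot, clear of the top view
manip.reach([.42,-.05,.30],down(0,-1));manip.hold(.2)
for n in('top','scene'):
    im,d=viewer.capture(n);cv2.imwrite(f'pics/{n}9.png',im);np.save(f'pics/{n}9.npy',d)
d=np.load('pics/top9.npy');C=cloud(d,cam('top'))
print('top',[house(C,d,q,b) for q,b in((p,.016),((.5992,-.0024),.016),((.514,-.357),.004))]);print(observe()['t'])
```

```text
True
27.2417 [ 0.62291337 -0.11495342  0.03648302] [ 0.64046073 -0.47239595  3.21255923] 0.588248195137917
t 29.39 [ 0.6219 -0.1148  0.1694] [-1.93   1.567  2.972] 1.001
(array([ 622.3, -114.9]), array([61.6, 50.1]), 10.83, 4917, np.float64(0.1044)) (array([599.3,  -2.2]), array([61.1, 51.7]), 10.67, 5064, np.float64(0.1033))
top [(array([ 622.5, -114.7]), array([60.6, 50.5]), 11.06, 548, np.float64(0.1073)), (array([600.9,  -2. ]), array([60.6, 50.4]), 10.6, 554, np.float64(0.1041)), (array([ 515.1, -355.4]), array([53.3, 59.6]), -2.91, 555, np.float64(0.0901))]
30.725
```

View pics/w9.png

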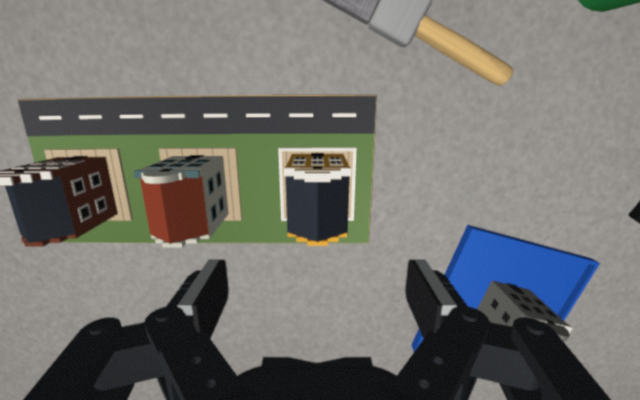

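View pics/scene9.png

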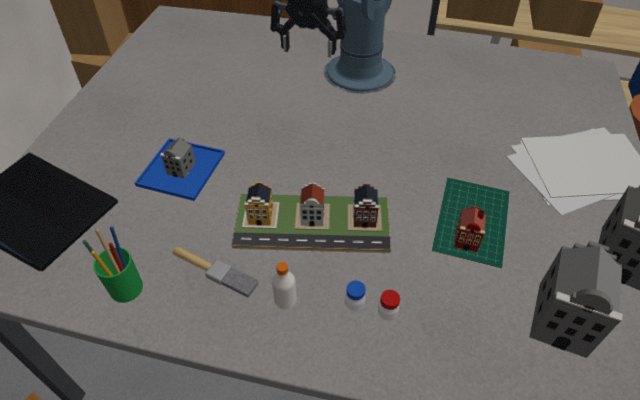

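View pics/top9.png

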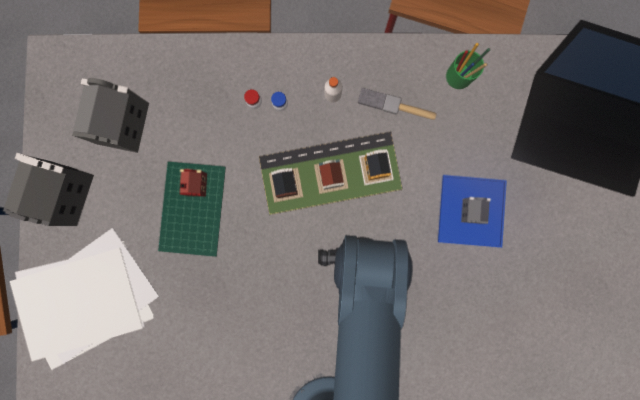

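Both houses are upright. In the scene view the grey house is in the tray at (180,158) and the yellow house is on the plot at (260,205), facing the road like its neighbours. In the top view its offset from the middle house is (21.6, -112.7) mm against an ideal (21.7, -112.9). Handing in.

Run:
```python
from rig import job,observe
print(observe()['t']);print(job.job_done())
```

```text
30.725
the job is handed in; nothing more can be done
None
```

The grey house now stands upright near the middle of the blue tray. The yellow house stands on the freed plot with its facade to the road. I handed in at 30.7 s, with the gripper open and clear of everything.

- **Setting down:** both houses went down slowly, stopping at about 4 N of contact. I set the yellow house down twice. The first time it measured about 1.5 mm too far back, so before letting go I lifted it slightly and moved it about 1.2 mm forward.
- **Yellow house, final check:** it is square to the plot within about 0.3°. The top camera puts it within about 0.3 mm of the ideal spot, measured from the middle house. The wrist camera puts it about 1.3 mm to 2 mm too far forward; that disagreement is within the stated 2 mm calibration, so I left it.
- **Grey house, final check:** it is upright, with its centre within about 2 mm of the tray's centre. Its measured heading drifted between looks (-5.3°, then -2.9°), which I put down to coarse top-view resolution.
- **Bystanders:** the red house and the fixed neighbours look undisturbed in the final pictures.

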